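# Key a knurled coupling collar onto the sprung spigot of a test stand and hold it home

### The job

Pick up the knurled aluminium collar and set it, cap up as it stands, over the pinned spigot of the blue test stand, then turn it until the keyways hidden inside it drop over the pins. Push it fully down against the spring until its lower rim sits on the steel seat of the stand, and finish while still holding it down there with the fingers: do not let go. Leave the other things on the bench where they are.

Things in the scene. Friction and masses are not known exactly. Their poses are not given: they have to be found in the camera images.
- collar: Loose knurled aluminium collar, a cap open below: 52 mm outside diameter (knurl ridges add 0.6 mm of radius to the eye only), 46 mm tall, about 0.16 kg, standing on the bench cap up. Origin at the centre of its lower rim, z up through the cap. Skirt bore 45 mm, 14 mm deep from the rim; the underside of the cap is 41 mm above the rim.
- collar_land (a point): Centre of the underside of the land inside the collar, 14 mm above its rim. The land is 12 mm thick with a 33 mm bore, cut by three equal keyways 10.4 mm wide, 120 degrees apart, one along the collar's +x. They cannot be seen from outside.
- stand: Fixed test stand: blue base plate 110x110x12 mm with four bolts, on it a round steel boss of 66 mm diameter with a brass port at its +x side. Origin at the centre of the plate's underside, z up. From the boss rises a steel spigot of 30 mm diameter to 38 mm above the seat; its top 5 mm are a cone.
- stand_seat (a point): Centre of the flat steel seat on top of the stand's boss, on the spigot's axis, 40 mm above the bench, z up. The collar is home when its origin is here: rim on the seat.
- stand_pins (a point): On the spigot's axis, 20 mm above the seat, level with three round brass pins 6 mm thick, 120 degrees apart, reaching 20 mm from the axis. Their angle differs each time and is not tied to the stand's yaw. An unkeyed collar rests level on them, rim 9 mm above the seat, and stays there if let go; at most 120 degrees of turn either way keys it (within about 6 degrees).
- stand_plunger (a point): On the spigot's axis, 48 mm above the seat: top of a sprung brass plunger, 12 mm diameter, 10 mm out of the spigot. A keyed collar's cap meets it 2 mm below the unkeyed rest; the spring pushes back with 3 N there and about 9 N with the rim on the seat (0.9 N per mm), so the collar rises when let go.
- spline_shaft: Loose dark splined shaft, 37 mm wide, 136 mm tall, standing at the back; bystander; origin at the centre of its foot
- grease_tin: Loose red tin, 69 mm wide, 61 mm tall, at the right; bystander; origin at the centre of its foot
- rivet_tin: Loose blue tin, 61 mm wide, 37 mm tall, at the right; bystander; origin at the centre of its foot
- marker: Loose white marker with a red cap, 127 mm long, 17 mm thick, lying at the front edge; bystander; origin under its middle
- screwdriver: Loose red-handled screwdriver, 221 mm long, 30 mm high, lying at the front edge; bystander; origin under its middle
Not all that is in view belongs to the job. What is shaped like the collar but brown or turquoise is not meant.

How it is judged:
By the outcome, as a careful person would: the job done as asked, in the order asked, and still so for the second after the job is handed in, while the arm keeps its last pose, push and grip.
It also fails if it takes over 64 s, if anything falls off the work surface, if the arm or the gripper's body presses on something with over 40 N, if the wrist force passes 120 N, or if a joint passes its speed limit or range.

### The arm

A 6-joint arm with a two-finger parallel gripper is mounted at the origin on a cart in front of the work surface, level with it; the furniture and walls round the work are solid. World frame = base frame: x ahead of the robot, y to its left, z up, the work surface at z = 0. Lengths are in mm, angles in rad, forces in N, time in s.
With the tool pointing down it reaches from about 400 to 925 mm from the base axis. Payload 12.5 kg.
Tool frame: the origin (TCP) lies at the very end of the fingers, on their centre line; the grasp point (between the pads) lies 19 mm behind it (env.grip_point_offset is the distance from the TCP to the grasp point, in mm); z points along the fingers, y is the direction in which the jaws open and shut (so a half turn about z gives the same grasp; the last joint's range is limited). The gripper opens to 95 mm and grips with 3 to 60 N. Pads are 20 mm wide; open, the fingers measure 119 mm over their backs; the gripper's body (75 mm by 180 mm) begins 59 mm behind the grasp point.
Start: joints at [-1.396, 0.491, 1.559, -0, 1.092, -0.106], TCP at [173.225, -600.533, 214.661] pointing down, gripper open.
Joint ranges: [-3.1, 3.1], [-0.84, 2.19], [0.05, 2.79], [-1.13, 4.28], [0.06, 2.93], [-2.69, 2.69]. Speed limits (rad/s): [2.22, 2.22, 2.79, 3.14, 3.14, 3.14].

### API

Orientations are given as [roll, pitch, yaw] about the fixed x, y, z axes, in that order (R = Rz(yaw) Ry(pitch) Rx(roll)).
In Python, from cell import env gives the robot as it stands.
- The arm moves only by the tool drive_tool, never from a script. Its argument "commands" is a list of rows, each an object of numbers: "dx", "dy", "dz": the shift along the world's x, y, z in mm; "yaw": the turn about the world's z in degrees. In form: [{"dx": .., "dy": .., "dz": .., "yaw": ..}, ...]. A call has 1 to 5 rows; each row shifts and turns the commanded pose from where the row before left it; what a row does not reach is not made up. A row lasts 1/12 s, in which the tool goes at most 41.7 mm and 7.16 degrees, less where a joint would pass 70% of its speed; a pose out of reach is approached as far as the arm can. A call with a gripper value outside its range is refused whole. "grip" is the opening, from 0 (shut) to 1 (fully open), set as the call begins (left out, the last holds). The fingers move at their own pace and stop on an object; the grip force is fixed at half the most. Time passes only in rows, so rows that do not move let the fingers close. It gives the time, the measured TCP pose, the force and the opening at its end, in the units of the state.
- env.state(): the state, without advancing time (a new reading comes with each control period).
- env.read_camera(name): name is "scene" or "top"; returns the picture (420x560x3 uint8, red, green, blue); there is no depth.
- env.calibration(name): a dict with "intrinsics" (3x3 intrinsics, pixels), "rvec" (rotation vector, rad) and "tvec" (3), from world to camera coordinates, as OpenCV has them. Camera axes: x right, y down, z forward; pixel columns grow to the right and rows downward; lengths in mm; the calibration is good to about 2 mm. A picture is of the moment at which its call begins. calibration takes no time and is no camera call.
- env.job_done(): hands the job in, once; it reports no verdict.
Trained networks look in the newest picture that a camera, given by its name, has taken for a name from the list of things; names that differ only in an ending like _2 or _b are one class to them, and where a whole thing is asked for, a point or a joint stands for the part that bears it (a point fixed in the world has none). Each returns a list of dicts, best first, with "conf" (0 to 1); they miss things now and then, are a little off and sometimes report something else, mostly with a low value. They report only what shows in the picture. A call takes as long as a camera call. They do not tell look-alikes from the thing itself.
- env.trace(query, camera): "pixels" (420x560 bool, what is visible of it) and "pixel" ([column, row] in pixels, amid what is visible of it).
- env.place_of(query, camera): "pixel" ([column, row] in pixels: a listed point, or the origin of a listed thing).
The state is a dict: "t": time; "joints": joint angles; "qvel": joint speeds; "tau": joint torques, N m; "eef_pos": TCP position; "tcp_rot": TCP orientation; "ft_force": force on the tool from outside, world axes, zero at the start; "moment": the same for the moment, N m; "opening": opening from 0.0 (shut) to 1.0 (fully open).
Only numpy, scipy, OpenCV 4.12 (cv2) and the standard library are available. Lean on these libraries where they do the work, as an engineer would, in place of code of your own. Each camera call takes 0.05 s, during which the arm holds its last target.

## Working session

There is one attempt and no reset: what is moved stays moved. The work goes in short steps, Python scripts to look and compute and a tool call to move; the robot and the scene stay as the last step left them, time stands still between calls to the robot, and variables do not carry over. Pictures are saved under pics/ and viewed, and the job is handed in when it is done.

Besides the shell and the picture viewer there is one more tool, called after ">>>" as name(argument=value, ...), one argument or row to a line, values as JSON. drive_tool: Moves the arm, as the interface text tells. Its arguments: {"type":"object","properties":{"commands":{"type":"array"},"grip":{"type":"number"}},"required":["commands"]}

```bash
ls; mkdir -p pics; cat > h.py <<'E'
import sys; sys.path.insert(0,'.')
import numpy as np, cv2
from cell import env
def snap(c,n):
    im=env.read_camera(c); cv2.imwrite(f'pics/{n}.png',im[:,:,::-1]); return im
def cal(c):
    k=env.calibration(c); return np.array(k['intrinsics'],float),np.array(k['rvec'],float),np.array(k['tvec'],float)
def ray(c,px,z):
    K,r,t=cal(c); R=cv2.Rodrigues(r)[0]; o=-R.T@t.ravel(); d=R.T@np.linalg.inv(K)@np.array([px[0],px[1],1.])
    return o+d*(z-o[2])/d[2]
def proj(c,p):
    K,r,t=cal(c); return cv2.projectPoints(np.array(p,float).reshape(-1,3),r,t,K,None)[0].reshape(-1,2)
E
python3 - <<'E'
from h import *
snap('scene','s0');snap('top','t0')
for c in('scene','top'):
    K,r,t=cal(c);print(c,K.tolist(),(-cv2.Rodrigues(r)[0].T@t.ravel()))
    for q in('collar','stand','stand_seat','stand_plunger'):
        print(q,[(np.round(d['pixel']),round(d['conf'],2)) for d in env.place_of(q,c)])
print(env.state())
E
```

```text
pics
scene [[453.97548235336484, 0.0, 281.9682984706581], [0.0, 453.97548235336484, 212.04412003927655], [0.0, 0.0, 1.0]] [ 30.66143592 570.54671973 877.53081833]
collar [(array([290., 216.]), 0.77), (array([357., 216.]), 0.58)]
stand [(array([209., 313.]), 0.89)]
stand_seat [(array([211., 301.]), 0.63)]
stand_plunger [(array([206., 290.]), 0.82)]
top [[544.3378710488081, 0.0, 282.78108457203274], [0.0, 544.3378710488081, 209.52701992539517], [0.0, 0.0, 1.0]] [ 374.21955352 -112.58611501 1618.49018124]
collar [(array([315., 230.]), 0.66), (array([305., 200.]), 0.64), (array([342., 246.]), 0.56)]
stand [(array([179., 218.]), 0.93)]
stand_seat [(array([178., 221.]), 0.88)]
stand_plunger [(array([174., 220.]), 0.91)]
{'t': 0.5, 'joints': array([-1.39560223e+00,  4.90916203e-01,  1.55890234e+00, -9.01209551e-06,
        1.09173638e+00, -1.05600406e-01]), 'qvel': array([-0.00035471, -0.00082485, -0.00105103, -0.00186114, -0.00020422,
       -0.0002739 ]), 'tau': array([-8.50812830e-04, -6.12053990e+01, -2.58286875e+01,  6.93031680e-02,
        4.47990093e-02,  1.09340590e-05]), 'eef_pos': array([ 173.22007836, -600.52303782,  214.65006446]), 'tcp_rot': array([3.14155598e+00, 1.19300586e-05, 2.80798657e-01]), 'ft_force': array([-0.28667076, -0.37938148, -0.22263908]), 'moment': array([ 0.01496671,  0.03885596, -0.03524574]), 'opening': 1.0043003488406126}
```

View pics/s0.png

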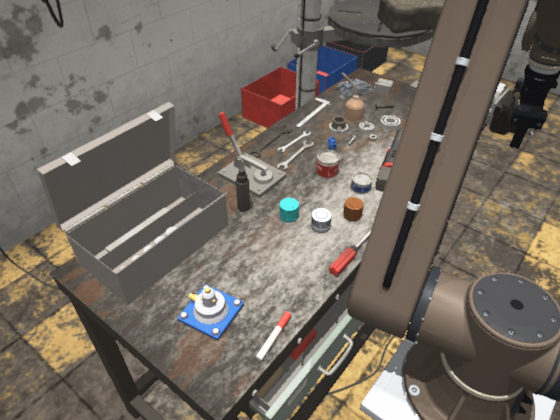

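View pics/t0.png

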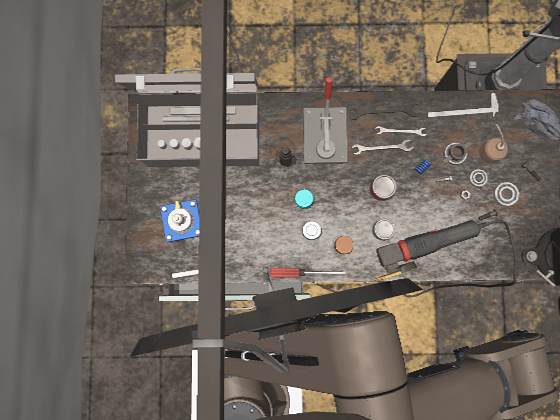

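Candidates for the collar are turquoise (scene 289,209; top 304,198), aluminium (scene 321,219; top 312,230) and brown (scene 353,208; top 344,244). The silver-topped tin is at top (384,230). I choose the aluminium one and check it in a close crop.

```bash
python3 - <<'E'
from h import *
s=cv2.imread('pics/s0.png');t=cv2.imread('pics/t0.png')
a=cv2.resize(s[190:250,270:370],(400,240),interpolation=3)
b=cv2.resize(s[275:345,165:255],(400,311),interpolation=3)
c=cv2.resize(t[180:260,285:365],(400,400),interpolation=3)[:300]
d=cv2.resize(t[190:250,150:215],(390,360),interpolation=3)
W=np.zeros((600,800,3),np.uint8)
W[:240,:400]=a;W[240:551,:400]=b;W[:240,400:800]=c[60:300];W[240:600,400:790]=d
cv2.imwrite('pics/c0.png',W)
for n,p,z in(('collar top',(312,230),46),('turq',(304,198),46),('brown',(344,244),46),('stand plunger',(179.5,219),88)):print(n,ray('top',p,z))
for n,p,z in(('collar',(321,214),46),('turq',(289,204),46),('plunger',(208.5,289),88)):print('sc',n,ray('scene',p,z))
for c in('top','scene'):
  for q in('collar','stand'):
    for m in env.trace(q,c):
      ys,xs=np.nonzero(m['pixels']);print(c,q,m['conf'],m['pixel'],xs.min(),xs.max(),ys.min(),ys.max(),len(xs))
E
```

```text
collar top [ 489.50476426 -193.21050961   46.        ]
turq [ 583.14161543 -171.37562185   46.        ]
brown [ 448.11184886 -284.88565926   46.        ]
stand plunger [521.29957704 182.73955535  88.        ]
sc collar [ 491.27916055 -192.04520905   46.        ]
sc turq [ 582.34171127 -169.92205644   46.        ]
sc plunger [522.30855296 192.67882534  88.        ]
top collar 0.7 [303.7, 198.7] 295 312 189 208 275
top collar 0.69 [343.4, 247.8] 334 353 237 253 275
top collar 0.67 [314.0, 229.2] 302 320 221 239 265
top stand 0.84 [184.3, 218.7] 160 198 200 241 1191
scene collar 0.97 [289.5, 208.1] 279 297 198 222 390
scene collar 0.75 [322.3, 224.3] 311 330 209 233 425
scene collar 0.69 [354.5, 206.4] 343 362 198 221 412
scene stand 0.85 [212.9, 314.7] 177 243 286 339 1824
```

View pics/c0.png

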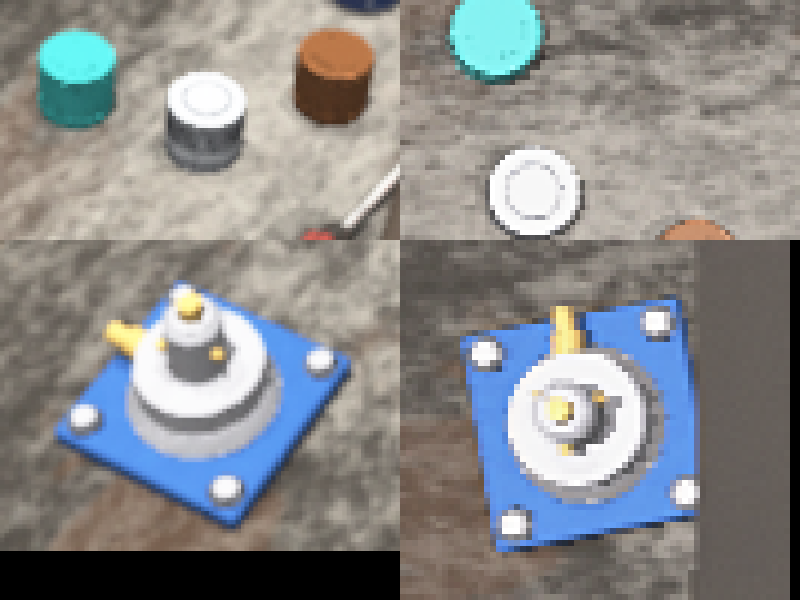

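The crop shows a white-metal capped collar at scene (321,215) and top (312,230). The stand's plunger is at scene (208,289) and top (176,218), and its brass pins are visible. Next I refine the positions to sub-pixel.

```bash
cat > m.py <<'E'
from h import *
def circ(c,im,ctr,r,z,n=72,span=6):
    # fit circle in world: radial edge search of grey along rays, at height z
    g=cv2.GaussianBlur(cv2.cvtColor(im,cv2.COLOR_BGR2GRAY).astype(np.float32),(0,0),.7)
    p=np.array(ctr,float)
    for it in range(5):
        a=np.linspace(0,2*np.pi,n,endpoint=False);rs=np.arange(r-span,r+span+.1,.25)
        P=np.stack([p[0]+np.outer(np.cos(a),rs),p[1]+np.outer(np.sin(a),rs),np.full((n,len(rs)),z)],-1)
        uv=proj(c,P.reshape(-1,3)).astype(np.float32)
        v=cv2.remap(g,uv[:,0].reshape(n,-1),uv[:,1].reshape(n,-1),cv2.INTER_CUBIC)
        d=-np.gradient(v,axis=1);k=d.argmax(1);e=rs[k];ok=(d.max(1)>2)&(k>1)&(k<len(rs)-2)
        A=np.c_[np.cos(a),np.sin(a),np.ones(n)]
        for _ in range(4):
            s=np.linalg.lstsq(A[ok],e[ok],rcond=None)[0];res=e-A@s;ok=ok&(abs(res)<max(1,2*res[ok].std()))
        p=p+s[:2]
    return p,s[2],ok.sum(),res[ok].std()
if __name__=='__main__':
    for c,f in(('top','t0'),('scene','s0')):
        im=cv2.imread(f'pics/{f}.png')
        print(c,'cap',circ(c,im,(490,-192.5),26,46))
        print(c,'seat',circ(c,im,(521,187),33,40))
        print(c,'plunger',circ(c,im,(521,187),6,88,span=4))
E
python3 m.py
```

```text
top cap (array([ 490.33960954, -191.30252619]), np.float64(25.410514465204685), np.int64(66), np.float64(0.449652347504664))
top seat (array([525.52805128, 193.8538189 ]), np.float64(32.83987705505029), np.int64(65), np.float64(0.6574055947485289))
top plunger (array([521.87247401, 187.18673442]), np.float64(8.884321162270682), np.int64(22), np.float64(0.3175097355508915))
scene cap (array([ 490.62876105, -191.62976916]), np.float64(26.933627196304325), np.int64(70), np.float64(1.2403362511139875))
scene seat (array([526.14885974, 193.55953399]), np.float64(33.379412075781936), np.int64(54), np.float64(0.6531690953946647))
scene plunger (array([520.62801573, 188.59375806]), np.float64(3.468467583864529), np.int64(35), np.float64(0.3054222393372895))
```

>>> drive_tool(
  commands=[
    {"dx": 24,"dy": 31,"yaw": 2},
    {"dx": 24,"dy": 31,"yaw": 2},
    {"dx": 24,"dy": 31,"yaw": 2},
    {"dx": 24,"dy": 31,"yaw": 2},
    {"dx": 24,"dy": 31,"yaw": 2},
  ],
  grip=0.8,
)

```text
invalid input
```

>>> drive_tool(
  commands=[
    {"dx": 24,"dy": 31,"yaw": 2},
    {"dx": 24,"dy": 31,"yaw": 2},
    {"dx": 24,"dy": 31,"yaw": 2},
    {"dx": 24,"dy": 31,"yaw": 2},
    {"dx": 24,"dy": 31,"yaw": 2},
  ],
)

```text
invalid input
```

>>> drive_tool(
  commands=[
    {"dx": 24,"dy": 31,"yaw": 2},
    {"dx": 24,"dy": 31,"yaw": 2},
    {"dx": 29,"dy": 37},
    {},
    {},
  ],
)

```text
invalid input
```

>>> drive_tool(
  commands=[
    {"dx": 24,"dy": 31,"dz": 0,"yaw": 2},
    {"dx": 24,"dy": 31,"dz": 0,"yaw": 2},
    {"dx": 24,"dy": 31,"dz": 0,"yaw": 2},
    {"dx": 24,"dy": 31,"dz": 0,"yaw": 2},
    {"dx": 24,"dy": 31,"dz": 0,"yaw": 2},
  ],
  grip=0.8,
)

```text
t: 1.12
eef_pos: [293.9, -444.0, 214.8]
tcp_rot: [3.141, -0.0, 0.457]
ft_force: [0.3, 0.1, 0.5]
opening: 0.8
```

>>> drive_tool(
  commands=[
    {"dx": 24,"dy": 31,"dz": 0,"yaw": 2},
    {"dx": 24,"dy": 31,"dz": 0,"yaw": 2},
    {"dx": 24,"dy": 31,"dz": 0,"yaw": 2},
    {"dx": 24,"dy": 31,"dz": 0,"yaw": 2},
    {"dx": 24,"dy": 31,"dz": 0,"yaw": 2},
  ],
)

```text
t: 1.53
eef_pos: [414.1, -288.9, 214.9]
tcp_rot: [3.141, -0.0, 0.631]
ft_force: [0.3, -0.0, 0.1]
opening: 0.796
```

>>> drive_tool(
  commands=[
    {"dx": 24,"dy": 31,"dz": 0,"yaw": 2},
    {"dx": 24,"dy": 31,"dz": 0,"yaw": 2},
    {"dx": 29,"dy": 37,"dz": 0,"yaw": 0},
    {"dx": 0,"dy": 0,"dz": -30,"yaw": 0},
    {"dx": 0,"dy": 0,"dz": -30,"yaw": 0},
  ],
)

```text
t: 1.95
eef_pos: [488.9, -194.0, 155.1]
tcp_rot: [3.138, -0.002, 0.704]
ft_force: [-0.1, -0.3, -0.3]
opening: 0.797
```

```bash
python3 - <<'E'
from h import *
print(env.state()['eef_pos'],env.state()['tcp_rot'],env.state()['joints'])
im=snap('scene','s1')
cv2.imwrite('pics/s1c.png',cv2.resize(im[100:280,200:440,::-1],(800,600)))
E
```

```text
[ 488.85559204 -193.99186174  155.14931093] [ 3.13757040e+00 -1.55563319e-03  7.03818000e-01] [-5.03411406e-01  4.23807019e-01  1.87114403e+00  3.16070183e-05
  8.42329070e-01  3.63549058e-01]
```

View pics/s1c.png

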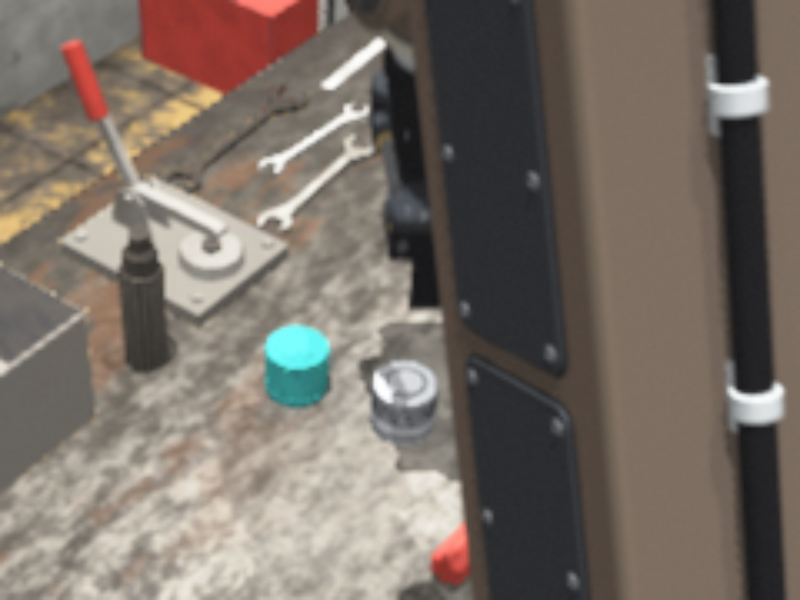

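The crop shows the aluminium collar standing free below the open gripper, with the turquoise one clear of it at crop (297,365). I go down.

>>> drive_tool(
  commands=[
    {"dx": 0,"dy": 0,"dz": -30,"yaw": 0},
    {"dx": 0,"dy": 0,"dz": -30,"yaw": 0},
    {"dx": 0,"dy": 0,"dz": -25,"yaw": 0},
    {"dx": 0,"dy": 0,"dz": -10,"yaw": 0},
    {"dx": 0,"dy": 0,"dz": 0,"yaw": 0},
  ],
)

```text
t: 2.42
eef_pos: [486.2, -195.7, 58.4]
tcp_rot: [-3.139, 0.001, 0.699]
ft_force: [0.7, -0.4, 0.7]
opening: 0.801
```

```bash
python3 - <<'E'
from h import *
s=env.state();print(s['eef_pos'],s['tcp_rot'],s['ft_force'])
im=snap('scene','s2');a=cv2.resize(im[150:260,260:400,::-1],(560,440))
cv2.imwrite('pics/s2c.png',a)
E
```

```text
[ 486.23464238 -195.70189131   58.39687291] [-3.13852696e+00  1.21280641e-03  6.99123436e-01] [ 0.67112439 -0.42626356  0.66769644]
```

View pics/s2c.png

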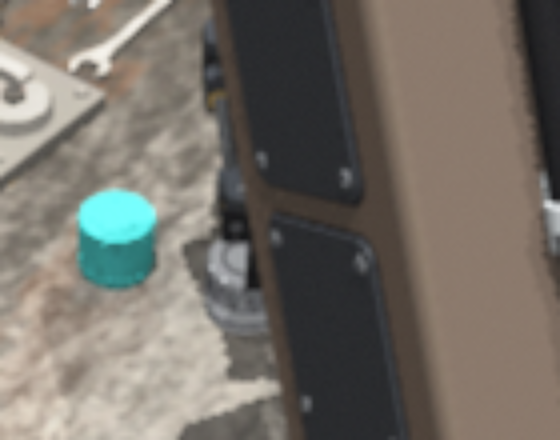

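>>> drive_tool(
  commands=[
    {"dx": 4,"dy": 4,"dz": 0,"yaw": 0},
    {"dx": 0,"dy": 0,"dz": -15,"yaw": 0},
    {"dx": 0,"dy": 0,"dz": -15,"yaw": 0},
    {"dx": 0,"dy": 0,"dz": -10,"yaw": 0},
    {"dx": 0,"dy": 0,"dz": 0,"yaw": 0},
  ],
)

```text
t: 2.88
eef_pos: [491.0, -191.6, 19.4]
tcp_rot: [-3.141, 0.0, 0.7]
ft_force: [-0.1, 0.2, -0.6]
opening: 0.797
```

```bash
python3 - <<'E'
from h import *
s=env.state();print(s['eef_pos'],s['tcp_rot'],s['ft_force'])
im=snap('top','t2');a=cv2.resize(im[190:270,270:370,::-1],(600,480))
cv2.imwrite('pics/t2c.png',a)
E
```

```text
[ 490.9942221  -191.5567722    19.36250197] [-3.14116721e+00  2.08882165e-04  6.99684702e-01] [-0.10922624  0.16005483 -0.62055785]
```

View pics/t2c.png

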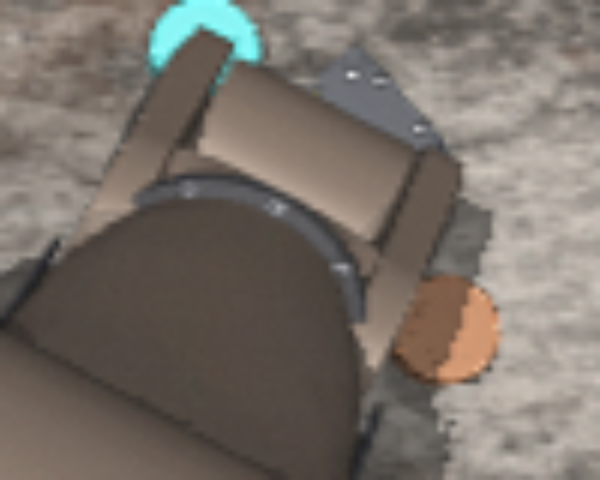

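The arm hides the collar, but the brown and turquoise ones stand where they were, and the TCP is over the measured centre. I go down the last 10 mm and close.

>>> drive_tool(
  commands=[
    {"dx": -0.5,"dy": 0,"dz": -5,"yaw": 0},
    {"dx": 0,"dy": 0,"dz": -5,"yaw": 0},
    {"dx": 0,"dy": 0,"dz": 0,"yaw": 0},
  ],
)

```text
t: 3.18
eef_pos: [490.3, -191.7, 9.4]
tcp_rot: [-3.142, 0.0, 0.7]
ft_force: [0.2, 0.3, -0.2]
opening: 0.799
```

>>> drive_tool(
  commands=[
    {"dx": 0,"dy": 0,"dz": 0,"yaw": 0},
    {"dx": 0,"dy": 0,"dz": 0,"yaw": 0},
    {"dx": 0,"dy": 0,"dz": 0,"yaw": 0},
    {"dx": 0,"dy": 0,"dz": 0,"yaw": 0},
    {"dx": 0,"dy": 0,"dz": 0,"yaw": 0},
  ],
  grip=0,
)

```text
t: 3.6
eef_pos: [490.6, -191.8, 9.8]
tcp_rot: [3.141, -0.0, 0.7]
ft_force: [0.2, 0.3, 1.5]
opening: 0.532
```

>>> drive_tool(
  commands=[
    {"dx": 0,"dy": 0,"dz": 0,"yaw": 0},
    {"dx": 0,"dy": 0,"dz": 0,"yaw": 0},
    {"dx": 0,"dy": 0,"dz": 0,"yaw": 0},
  ],
)

```text
t: 3.85
eef_pos: [490.6, -191.8, 9.8]
tcp_rot: [3.141, -0.0, 0.7]
ft_force: [-0.6, -0.2, 2.6]
opening: 0.531
```

>>> drive_tool(
  commands=[
    {"dx": 0,"dy": 0,"dz": 15,"yaw": 0},
    {"dx": 0,"dy": 0,"dz": 30,"yaw": 0},
    {"dx": 0,"dy": 0,"dz": 30,"yaw": 0},
    {"dx": 0,"dy": 0,"dz": 30,"yaw": 0},
    {"dx": 0,"dy": 0,"dz": 30,"yaw": 0},
  ],
)

```text
t: 4.27
eef_pos: [489.9, -191.4, 145.8]
tcp_rot: [-3.141, 0.0, 0.7]
ft_force: [0.6, -0.9, -1.9]
opening: 0.533
```

>>> drive_tool(
  commands=[
    {"dx": 3,"dy": 30,"dz": 0,"yaw": 0},
    {"dx": 3,"dy": 34,"dz": 0,"yaw": 0},
    {"dx": 3,"dy": 34,"dz": 0,"yaw": 0},
    {"dx": 3,"dy": 34,"dz": 0,"yaw": 0},
    {"dx": 3,"dy": 34,"dz": 0,"yaw": 0},
  ],
)

```text
t: 4.68
eef_pos: [505.0, -24.2, 144.5]
tcp_rot: [-3.141, 0.0, 0.699]
ft_force: [1.0, -0.4, -1.4]
opening: 0.531
```

>>> drive_tool(
  commands=[
    {"dx": 3,"dy": 34,"dz": 0,"yaw": 0},
    {"dx": 3,"dy": 34,"dz": 0,"yaw": 0},
    {"dx": 3,"dy": 34,"dz": 0,"yaw": 0},
    {"dx": 3,"dy": 34,"dz": 0,"yaw": 0},
    {"dx": 3,"dy": 30,"dz": 0,"yaw": 0},
  ],
)

```text
t: 5.1
eef_pos: [519.9, 142.3, 144.4]
tcp_rot: [-3.141, 0.001, 0.7]
ft_force: [-0.1, -0.5, -1.8]
opening: 0.533
```

>>> drive_tool(
  commands=[
    {"dx": 3,"dy": 25,"dz": 0,"yaw": 0},
    {"dx": 0,"dy": 10,"dz": 0,"yaw": 0},
    {"dx": 0,"dy": 0,"dz": 0,"yaw": 0},
    {"dx": 0,"dy": 0,"dz": 0,"yaw": 0},
  ],
)

```text
t: 5.43
eef_pos: [522.9, 175.0, 144.3]
tcp_rot: [-3.141, 0.001, 0.701]
ft_force: [-0.3, 0.4, -1.3]
opening: 0.527
```

```bash
python3 - <<'E'
from h import *
s=env.state();print(s['eef_pos'],s['tcp_rot'],s['joints'],s['ft_force'])
im=snap('scene','s3');a=cv2.resize(im[230:350,150:290,::-1],(700,600));cv2.imwrite('pics/s3c.png',a)
im=snap('top','t3');a=cv2.resize(im[170:270,130:250,::-1],(600,500));cv2.imwrite('pics/t3c.png',a)
E
```

```text
[522.93916816 174.95762369 144.30858948] [-3.14137464e+00  1.08305772e-03  7.00700436e-01] [ 2.03227310e-01  4.72172369e-01  1.81758870e+00 -4.31843623e-04
  8.52887450e-01  1.07360756e+00] [-0.3425142   0.42706515 -1.25284007]
```

View pics/s3c.png

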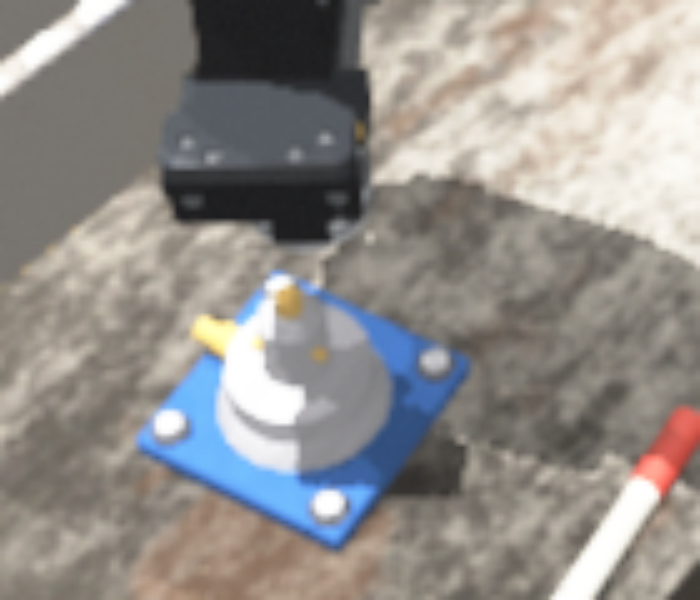

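View pics/t3c.png

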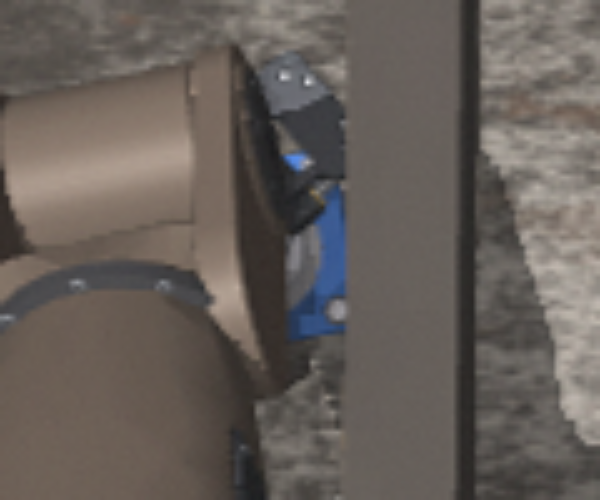

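The scene crop shows the collar hidden behind the hand and the spigot free below it, with the plunger at crop (287,300). I move above the axis, then go down to just above first contact, at TCP about 76.

>>> drive_tool(
  commands=[
    {"dx": 3,"dy": 10,"dz": 0,"yaw": 0},
    {"dx": 0,"dy": 8.7,"dz": 0,"yaw": 0},
    {"dx": 0,"dy": 0,"dz": -15,"yaw": 0},
    {"dx": 0,"dy": 0,"dz": -10,"yaw": 0},
    {"dx": 0,"dy": 0,"dz": 0,"yaw": 0},
  ],
)

```text
t: 5.95
eef_pos: [525.5, 193.9, 117.8]
tcp_rot: [-3.14, 0.003, 0.7]
ft_force: [-0.6, -0.4, -1.9]
opening: 0.534
```

```bash
python3 - <<'E'
from h import *
s=env.state();print(s['eef_pos'],s['tcp_rot'],s['ft_force'],s['moment'])
im=snap('scene','s4');a=cv2.resize(im[230:350,150:290,::-1],(700,600),interpolation=3);cv2.imwrite('pics/s4c.png',a)
E
```

```text
[525.5336115  193.87515894 117.7605022 ] [-3.14026355e+00  2.86222002e-03  6.99590226e-01] [-0.63668265 -0.37706937 -1.92924254] [-0.05648609  0.0396516   0.0061707 ]
```

View pics/s4c.png

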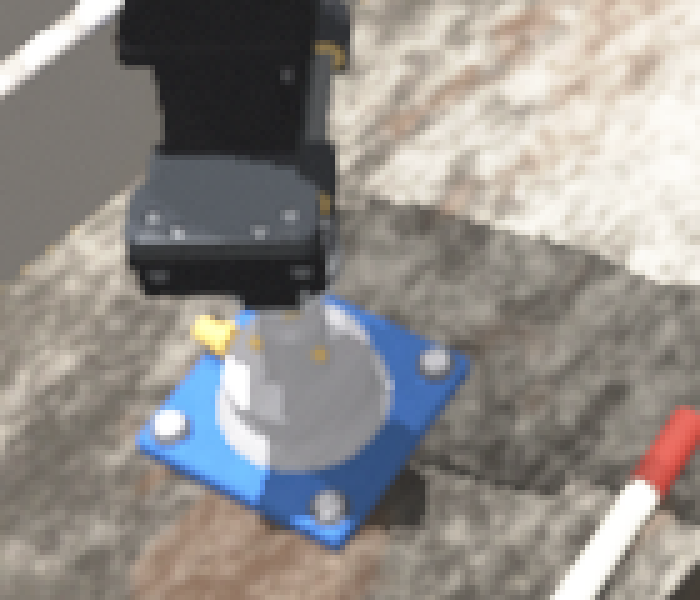

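>>> drive_tool(
  commands=[
    {"dx": 0,"dy": 0,"dz": -15,"yaw": 0},
    {"dx": 0,"dy": 0,"dz": -14,"yaw": 0},
    {"dx": 0,"dy": 0,"dz": -10,"yaw": 0},
    {"dx": 0,"dy": 0,"dz": 0,"yaw": 0},
    {"dx": 0,"dy": 0,"dz": 0,"yaw": 0},
  ],
)

```text
t: 6.42
eef_pos: [526.5, 193.9, 80.7]
tcp_rot: [-3.141, 0.001, 0.7]
ft_force: [0.3, -0.0, -1.3]
opening: 0.531
```

>>> drive_tool(
  commands=[
    {"dx": -0.6,"dy": 0,"dz": -4,"yaw": 0},
    {"dx": 0,"dy": 0,"dz": -2,"yaw": 0},
    {"dx": 0,"dy": 0,"dz": -2,"yaw": 0},
    {"dx": 0,"dy": 0,"dz": -2,"yaw": 0},
    {"dx": 0,"dy": 0,"dz": 0,"yaw": 0},
  ],
)

```text
t: 6.83
eef_pos: [525.8, 194.0, 70.5]
tcp_rot: [-3.142, 0.0, 0.7]
ft_force: [-0.2, 0.7, -1.7]
opening: 0.531
```

>>> drive_tool(
  commands=[
    {"dx": 0,"dy": 0,"dz": -2,"yaw": 0},
    {"dx": 0,"dy": 0,"dz": -2,"yaw": 0},
    {"dx": 0,"dy": 0,"dz": -2,"yaw": 0},
    {"dx": 0,"dy": 0,"dz": 0,"yaw": 0},
  ],
)

```text
t: 7.17
eef_pos: [525.7, 193.9, 64.2]
tcp_rot: [-3.141, 0.001, 0.7]
ft_force: [-0.7, -0.5, -2.4]
opening: 0.53
```

>>> drive_tool(
  commands=[
    {"dx": 0,"dy": 0,"dz": -2,"yaw": 0},
    {"dx": 0,"dy": 0,"dz": -1.5,"yaw": 0},
    {"dx": 0,"dy": 0,"dz": -1.5,"yaw": 0},
    {"dx": 0,"dy": 0,"dz": -0.5,"yaw": 0},
    {"dx": 0,"dy": 0,"dz": 0,"yaw": 0},
  ],
)

```text
t: 7.58
eef_pos: [525.8, 193.9, 59.0]
tcp_rot: [-3.142, 0.0, 0.7]
ft_force: [-0.1, -0.0, -1.7]
opening: 0.528
```

>>> drive_tool(
  commands=[
    {"dx": 0,"dy": 0,"dz": -0.5,"yaw": 0},
    {"dx": 0,"dy": 0,"dz": -0.5,"yaw": 0},
    {"dx": 0,"dy": 0,"dz": 0,"yaw": 0},
  ],
)

```text
t: 7.83
eef_pos: [525.9, 194.0, 58.4]
tcp_rot: [3.141, -0.0, 0.7]
ft_force: [-0.7, -0.3, 1.5]
opening: 0.533
```

>>> drive_tool(
  commands=[
    {"dx": 0,"dy": 0,"dz": -0.6,"yaw": 0},
    {"dx": 0,"dy": 0,"dz": 0,"yaw": 0},
    {"dx": 0,"dy": 0,"dz": 0,"yaw": 4},
    {"dx": 0,"dy": 0,"dz": 0,"yaw": 4},
    {"dx": 0,"dy": 0,"dz": 0,"yaw": 0},
  ],
)

```text
t: 8.25
eef_pos: [525.7, 193.9, 58.0]
tcp_rot: [3.141, -0.0, 0.844]
ft_force: [-1.3, -0.4, 4.6]
opening: 0.528
```

>>> drive_tool(
  commands=[
    {"dx": 0,"dy": 0,"dz": -0.6,"yaw": 3},
    {"dx": 0,"dy": 0,"dz": 0,"yaw": 3},
    {"dx": 0,"dy": 0,"dz": 0,"yaw": 3},
    {"dx": 0,"dy": 0,"dz": 0,"yaw": 0},
  ],
)

```text
t: 8.58
eef_pos: [526.4, 193.8, 57.6]
tcp_rot: [3.14, -0.001, 1.0]
ft_force: [0.3, -1.4, 5.2]
opening: 0.532
```

```bash
python3 - <<'E'
from h import *
s=env.state();print(s['eef_pos'],s['tcp_rot'],s['ft_force'],s['moment'])
E
```

```text
[526.38101033 193.84880986  57.58633608] [ 3.14020064e+00 -9.03577696e-04  9.99736971e-01] [ 0.34699138 -1.38523695  5.15694372] [-0.48115554 -0.30565861  0.06591903]
```

>>> drive_tool(
  commands=[
    {"dx": 0,"dy": 0,"dz": 0,"yaw": 3},
    {"dx": 0,"dy": 0,"dz": 0,"yaw": 3},
    {"dx": 0,"dy": 0,"dz": 0,"yaw": 3},
    {"dx": 0,"dy": 0,"dz": 0,"yaw": 3},
    {"dx": 0,"dy": 0,"dz": 0,"yaw": 0},
  ],
)

```text
t: 9.0
eef_pos: [525.5, 193.8, 57.7]
tcp_rot: [-3.141, 0.0, 1.209]
ft_force: [-3.7, -1.0, 10.0]
opening: 0.532
```

>>> drive_tool(
  commands=[
    {"dx": 0,"dy": 0,"dz": 0,"yaw": 3},
    {"dx": 0,"dy": 0,"dz": 0,"yaw": 3},
    {"dx": 0,"dy": 0,"dz": 0,"yaw": 3},
    {"dx": 0,"dy": 0,"dz": 0,"yaw": 3},
    {"dx": 0,"dy": 0,"dz": 0,"yaw": 0},
  ],
)

```text
t: 9.42
eef_pos: [525.8, 193.9, 56.9]
tcp_rot: [3.142, 0.0, 1.418]
ft_force: [0.3, -0.7, -1.6]
opening: 0.532
```

The contact force vanished at yaw 81°, so it may have dropped into the keyways. I check by pressing down.

>>> drive_tool(
  commands=[
    {"dx": 0,"dy": 0,"dz": -1,"yaw": 0},
    {"dx": 0,"dy": 0,"dz": -1,"yaw": 0},
    {"dx": 0,"dy": 0,"dz": 0,"yaw": 0},
  ],
)

```text
t: 9.67
eef_pos: [525.9, 193.7, 55.0]
tcp_rot: [3.141, 0.0, 1.414]
ft_force: [-0.9, -3.1, 0.7]
opening: 0.534
```

```bash
python3 - <<'E'
from h import *
s=env.state();print(s['eef_pos'],s['tcp_rot'],s['ft_force'],s['moment'],s['joints'])
E
```

```text
[525.89231612 193.72611033  55.00761035] [3.14125595e+00 3.00169096e-04 1.41400721e+00] [-0.85504735 -3.06009597  0.65383742] [-0.64652632 -0.12317712  0.12728689] [ 2.35290133e-01  6.11865291e-01  1.86541030e+00 -6.58780453e-04
  6.64120707e-01  3.92597920e-01]
```

>>> drive_tool(
  commands=[
    {"dx": 0,"dy": 0,"dz": -1,"yaw": 0},
    {"dx": 0,"dy": 0,"dz": -1,"yaw": 0},
    {"dx": 0,"dy": 0,"dz": -1,"yaw": 0},
    {"dx": 0,"dy": 0,"dz": 0,"yaw": 0},
  ],
)

```text
t: 10.0
eef_pos: [525.9, 193.7, 52.2]
tcp_rot: [3.141, 0.0, 1.414]
ft_force: [-0.7, -3.8, 0.7]
opening: 0.532
```

```bash
python3 - <<'E'
from h import *
s=env.state();print(s['eef_pos'],s['tcp_rot'],s['ft_force'],s['moment'])
E
```

```text
[525.91392639 193.72790548  52.16695444] [3.14112100e+00 2.50175187e-04 1.41447059e+00] [-0.66922273 -3.82710209  0.73984282] [-0.74682459 -0.14807204  0.1602954 ]
```

The vertical force is lower than the spring should give, so I look.

```bash
python3 - <<'E'
from h import *
im=snap('scene','s5');a=cv2.resize(im[250:350,150:270,::-1],(720,600),interpolation=3);cv2.imwrite('pics/s5c.png',a)
s=env.state();print(s['ft_force'],s['eef_pos'])
im=snap('top','t5');a=cv2.resize(im[170:270,130:250,::-1],(600,500),interpolation=3);cv2.imwrite('pics/t5c.png',a)
s=env.state();print(s['ft_force'],s['tau'])
E
```

```text
[-0.13722684 -4.05779082  2.49096415] [525.9304193  193.75588771  52.12467543]
[ 0.27126303 -4.31495097  2.44593354] [  1.97457813 -58.37904096 -16.48695767   0.84267531  -0.27240263
   0.14484113]
```

View pics/s5c.png

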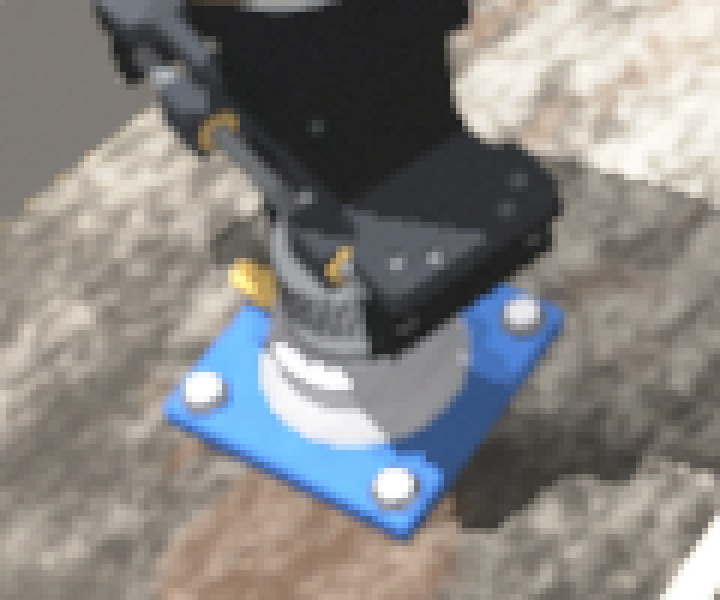

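View pics/t5c.png

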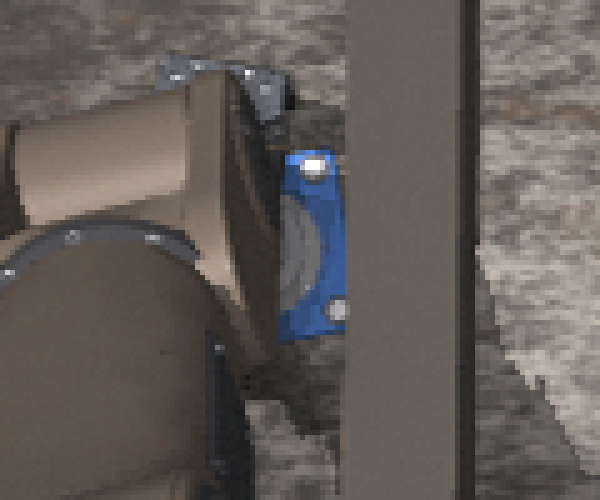

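```bash
python3 - <<'E'
from h import *
im=cv2.imread('pics/s5.png')
big=cv2.resize(im[285:325,185:240],None,fx=12,fy=12,interpolation=3)
a=np.linspace(0,2*np.pi,200)
for z,col in((42.2,(0,0,255)),(49,(0,255,0)),(40,(255,0,0))):
    r=26.3 if z!=40 else 33
    uv=proj('scene',np.c_[525.9+r*np.cos(a),193.7+r*np.sin(a),np.full(200,z)])
    cv2.polylines(big,[np.int32(((uv-[185,285])+.5)*12)],True,col,1)
cv2.imwrite('pics/s5d.png',big);print(big.shape)
E
```

```text
(480, 660, 3)
```

View pics/s5d.png

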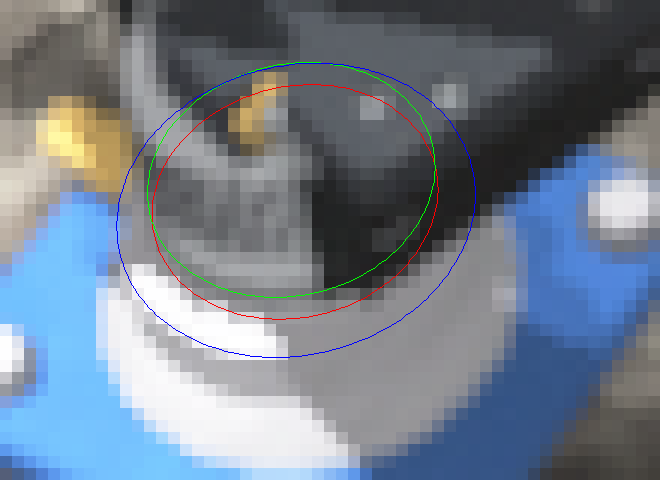

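```bash
python3 - <<'E'
from h import *
im=cv2.imread('pics/s5.png')
big=cv2.resize(im[275:325,185:240],None,fx=12,fy=12,interpolation=3)
S=env.state();y=S['tcp_rot'][2];print(S['eef_pos'],S['ft_force'])
j=np.array([np.sin(y),-np.cos(y)]);x=np.array([np.cos(y),np.sin(y)]);c=S['eef_pos'][:2]
f=lambda p,z:tuple(int(v) for v in ((proj('scene',[[*p,z]])[0]-[185,275])+.5)*12)
P=[c-26*j+10*x,c-26*j-10*x,c-36*j-10*x,c-36*j+10*x]
cv2.polylines(big,[np.int32([f(p,S['eef_pos'][2]) for p in P])],True,(0,255,255),1)
a=np.linspace(0,2*np.pi,200)
for z0,col in((42.2,(0,0,255)),(49,(0,255,0))):
  for h in(0,46): cv2.polylines(big,[np.int32([f((c[0]+26*np.cos(t),c[1]+26*np.sin(t)),z0+h) for t in a])],True,col,1)
cv2.imwrite('pics/s5e.png',big)
E
```

```text
[525.908151   193.77327238  52.03664386] [ 0.27126303 -4.31495097  2.44593354]
```

View pics/s5e.png

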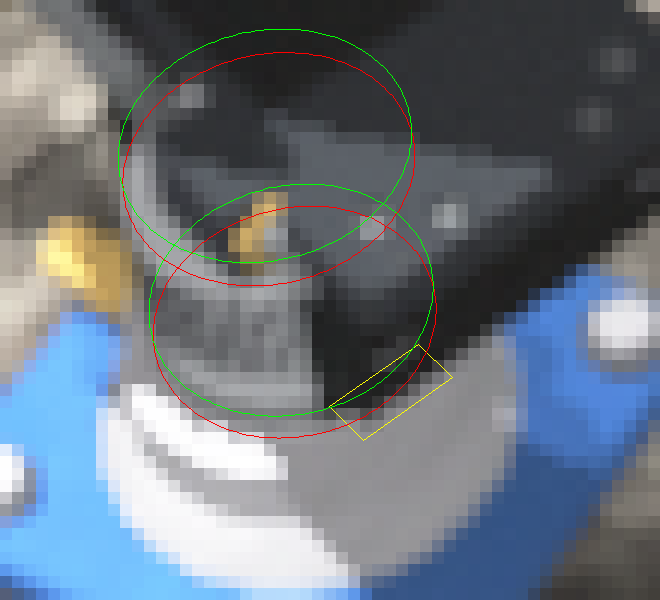

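```bash
python3 - <<'E'
from h import *
def ov(im,c,z0s,o,sz=(55,50)):
    big=cv2.resize(im[o[1]:o[1]+sz[1],o[0]:o[0]+sz[0]],None,fx=7,fy=7,interpolation=3)
    raw=big.copy()
    a=np.linspace(0,2*np.pi,200)
    for z0,col in z0s:
      for h in(0,46):
        uv=proj('scene',np.c_[c[0]+26*np.cos(a),c[1]+26*np.sin(a),np.full(200,z0+h)])
        cv2.polylines(big,[np.int32(((uv-o)+.5)*7)],True,col,1)
    return np.hstack([raw,big])
A=ov(cv2.imread('pics/s0.png'),(490.5,-191.5),[(0,(0,0,255))],(295,197),(55,40))
B=ov(cv2.imread('pics/s5.png'),(525.9,193.7),[(42.2,(0,0,255))],(185,280),(55,43))
cv2.imwrite('pics/cmp.png',np.vstack([A,B]))
E
```

```text
(no output)
```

View pics/cmp.png

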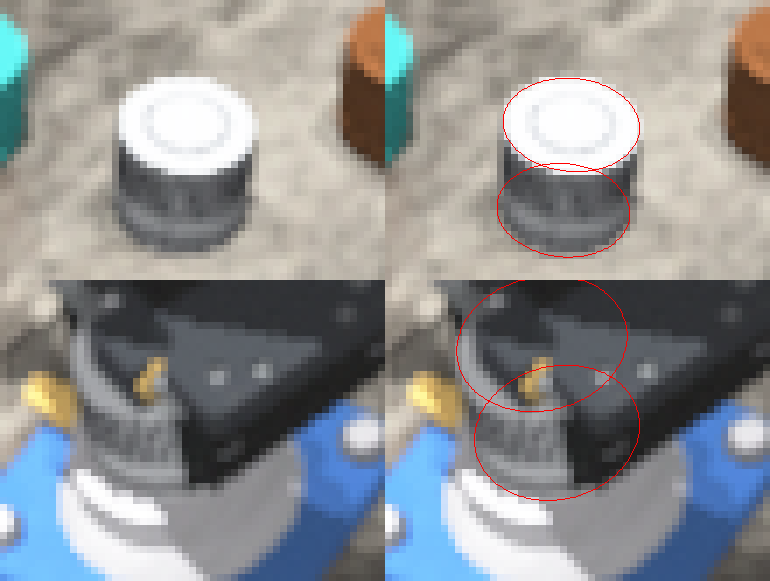

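The cap edge fits a rim near 42, while the rim edge is ambiguous in the shadow. I settle it by feel in small steps, expecting the seat at TCP about 49.5.

>>> drive_tool(
  commands=[
    {"dx": 0,"dy": 0,"dz": -0.6,"yaw": 0},
    {"dx": 0,"dy": 0,"dz": -0.6,"yaw": 0},
    {"dx": 0,"dy": 0,"dz": 0,"yaw": 0},
    {"dx": 0,"dy": 0,"dz": 0,"yaw": 0},
  ],
)

```text
t: 10.43
eef_pos: [525.9, 193.8, 51.0]
tcp_rot: [3.141, 0.0, 1.415]
ft_force: [-0.9, -4.0, 5.6]
opening: 0.531
```

>>> drive_tool(
  commands=[
    {"dx": 0,"dy": 0,"dz": -0.6,"yaw": 0},
    {"dx": 0,"dy": 0,"dz": -0.6,"yaw": 0},
    {"dx": 0,"dy": 0,"dz": 0,"yaw": 0},
    {"dx": 0,"dy": 0,"dz": 0,"yaw": 0},
  ],
)

```text
t: 10.77
eef_pos: [526.0, 193.8, 50.0]
tcp_rot: [3.141, 0.0, 1.415]
ft_force: [-1.8, -4.7, 9.0]
opening: 0.528
```

```bash
python3 - <<'E'
from h import *
for i in range(3):
    s=env.state();print(s['eef_pos'],s['tcp_rot'],s['ft_force'],s['moment']); env.read_camera('top')
E
```

```text
[525.96280633 193.76175596  49.98525695] [3.14105826e+00 1.18689062e-04 1.41489777e+00] [-1.76057458 -4.71171861  8.97289469] [-0.95100698  0.09325167  0.13697831]
[525.93762578 193.75258782  49.96275827] [3.14109671e+00 1.30952102e-04 1.41483571e+00] [-1.82037209 -4.64900218  8.3691481 ] [-0.94595124  0.12637767  0.09036108]
[525.95170057 193.76535295  49.96725314] [3.14105599e+00 1.34944934e-04 1.41494532e+00] [-0.84459229 -4.95852531  9.30082151] [-0.93441763  0.1171375   0.11897581]
```

>>> drive_tool(
  commands=[
    {"dx": 0,"dy": 0,"dz": -0.6,"yaw": 0},
    {"dx": 0,"dy": 0,"dz": 0,"yaw": 0},
    {"dx": 0,"dy": 0,"dz": 0,"yaw": 0},
  ],
)

```text
t: 11.17
eef_pos: [526.0, 193.7, 49.8]
tcp_rot: [3.141, 0.0, 1.415]
ft_force: [-4.0, -6.3, 15.6]
opening: 0.532
```

>>> drive_tool(
  commands=[
    {"dx": 0,"dy": 0,"dz": -0.6,"yaw": 0},
    {"dx": 0,"dy": 0,"dz": 0,"yaw": 0},
    {"dx": 0,"dy": 0,"dz": 0,"yaw": 0},
  ],
)

```text
t: 11.42
eef_pos: [526.0, 193.7, 49.8]
tcp_rot: [3.14, 0.0, 1.415]
ft_force: [-4.2, -6.9, 21.3]
opening: 0.528
```

It meets a hard stop at TCP 49.8, matching the grasp offset of 9.8 with the rim on the seat at 40. I ease the small side load and look.

>>> drive_tool(
  commands=[
    {"dx": -0.3,"dy": -0.6,"dz": 0,"yaw": 0},
    {"dx": 0,"dy": 0,"dz": 0,"yaw": 0},
    {"dx": 0,"dy": 0,"dz": 0,"yaw": 0},
  ],
)

```text
t: 11.67
eef_pos: [526.0, 193.6, 49.8]
tcp_rot: [3.14, -0.001, 1.415]
ft_force: [-3.3, -2.9, 20.4]
opening: 0.533
```

```bash
python3 - <<'E'
from h import *
im0=cv2.imread('pics/s5.png')
snap('scene','s6');im=cv2.imread('pics/s6.png')
s=env.state();print(s['t'],s['eef_pos'],s['tcp_rot'],s['ft_force'],s['moment'],s['opening'])
o=(185,275)
big=[cv2.resize(i[275:325,185:240],(400,364),interpolation=3) for i in(im0,im)]
full=cv2.resize(im,(800,600))[:236]
cv2.imwrite('pics/s6c.png',np.hstack(big))
cv2.imwrite('pics/s6f.png',im)
E
```

```text
11.7167 [525.98476849 193.5812504   49.76800091] [ 3.13986567e+00 -7.78523120e-04  1.41487065e+00] [-3.96182545 -2.00666028 19.43927833] [-0.51119843  0.72617692  0.12013093] 0.5301339653838502
```

View pics/s6c.png

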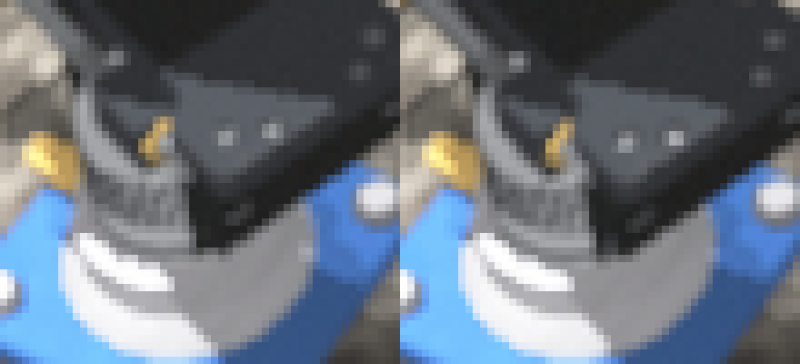

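View pics/s6f.png

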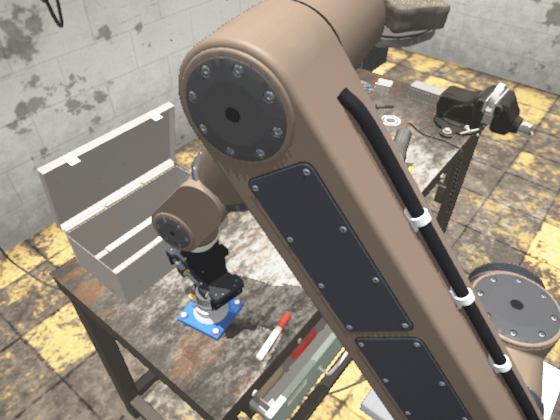

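The picture shows collar and fingers lower together (cap edge crop row 172 → 178). I hold briefly to check it is steady.

>>> drive_tool(
  commands=[
    {"dx": 0,"dy": 0,"dz": 0,"yaw": 0},
    {"dx": 0,"dy": 0,"dz": 0,"yaw": 0},
    {"dx": 0,"dy": 0,"dz": 0,"yaw": 0},
    {"dx": 0,"dy": 0,"dz": 0,"yaw": 0},
    {"dx": 0,"dy": 0,"dz": 0,"yaw": 0},
  ],
)

```text
t: 12.13
eef_pos: [526.0, 193.6, 49.8]
tcp_rot: [3.14, -0.001, 1.415]
ft_force: [-3.8, -1.8, 19.8]
opening: 0.527
```

```bash
python3 - <<'E'
from h import *
s=env.state();print(s['t'],s['eef_pos'],s['ft_force'],s['opening'])
print(env.job_done())
E
```

```text
12.1333 [525.97438619 193.5789752   49.76766441] [-3.82343011 -1.81298339 19.8027954 ] 0.5272596709853234
the job is handed in; nothing more can be done
None
```

The collar appears keyed and fully down on the seat. I handed the job in at 12.1 s with the fingers still gripping and pressing it.

**What I did:** I picked up the aluminium collar, not the turquoise or brown one, and lowered it over the spigot until it rested on the pins. I then turned it about 41°, when the contact force vanished at 81° yaw, and pushed it down.

**Last checks:**
- **Seated height:** the tool stopped hard at 49.8 mm. The fingertips held the collar 9.8 mm above its rim, so the rim is at 40.0 mm, the seat's height.
- **Push and grip:** the upward force is steady at about 20 N, so roughly 12 N presses on the seat beyond the 9 N spring. The opening is about 0.53, steady since the grasp.
- **Side load:** about 4 N remains after I eased it.

**Checks that did not fully agree:**
- **Spring force:** about halfway down, the force read lower than the spring should give, about 2–4 N instead of about 7 N. It rose nearer to that lower down.
- **Camera view of the rim:** the picture from partway down was ambiguous in the shadow. The cap edge matched the expected height, but the rim edge looked about 4 mm too high. The last picture only shows collar and fingers moving down together, so the seating rests on touch and height rather than on sight.
- **Other things on the bench:** I saw nothing disturbed, but the arm hid much of the bench in the last picture.

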